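# Hold the hidden bolt head behind the bracket

### The job

The spanner on the front nut of the bracket droops because the bolt turns along with it. Lift the orange moulded cover up out of the pocket behind the bracket and set it standing upright in the grey tray; then reach down into the narrow gap behind the bracket plate, grip the brass bolt head, turn it back until the spanner is level, and finish while still holding the head there against the spanner's weight. Do not touch the spanner itself, and leave the timer and the vial where they are.

Things in the scene. Friction and masses are not known exactly. Their poses are not given: they have to be found in the camera images.
- bracket: Fixed: grey base 116x100x12 mm with two upright plates, each 80 mm wide in y. Origin: centre of underside; z up, -x front (robot's side), +y left. Front plate x -14 to -6 mm, top at z 96; rear plate x 40 to 46, top at z 91. The 46 mm gap between is open above and at both ends; floor at z 12, rims 10 mm high at y +-35 to 43. The bolt runs along x through the front plate at y 0, z 75.
- bolt (a joint): Turn (rad) of bolt, head, nut and spanner, all one piece, about the bracket's +x. 0: spanner level. Starts at about -0.36: the spanner, pointing to the bracket's +y, droops onto a stop pin; its weight (about 0.08 N m) always pulls it back there. Positive lifts the spanner; range -0.36 to 0.6.
- bolt_head_center (a point): Centre of the brass hexagon bolt head in the gap, 17 mm in +x of the bracket's origin, 75 mm above it: 24 mm across flats, 18 mm long (x 8 to 26). Axes turn with the bolt: x along it, y square to one pair of flats; these stand upright, facing left and right, at joint 0 and lean by the joint value. Fingers closing along this y take two parallel flats.
- cover_center (a point): Centre (half-way up) of the loose orange cover, 30x58x119 mm, about 60 g. An arch: two legs (outer faces y +-29 mm) on the gap's floor astride the bolt head, a flat top ending 23 mm above this point, and on it an upright ribbed grip, 24 mm in x, 16 in y, up to 59 mm above this point. x, y as the bracket's within 3 degrees. Feet 59.5 mm below; they must rise above the plates.
- tray_in (a point): Centre of the inner floor (4 mm above the bench) of the fixed grey open tray, 150 x 120 mm outside, walls 4 mm thick and 22 mm high; x along its long side.
- timer: White kitchen-style timer, 58 x 66 x 18 mm, loose; bystander. Origin: centre of its underside.
- vial_a: Small vial with a green cap, 22 mm across, 45 mm high, loose; bystander. Origin: centre of its underside.
- cover: The orange cover; origin between the undersides of its feet.
- spanner_tip (a point): Free end of the steel spanner on the nut in front of the front plate (bracket x -27 to -17 mm); it reaches from the bolt's axis 120 mm towards the bracket's +y; not to be touched. This point is 118 mm from the axis, at bracket x -22 mm.
Mind the look-alikes: they are no part of the job. Of the things that look like the part that bears tray_in, the larger one is meant.

How it is judged:
On the way, in this order (a step that is already met when the one before it is completed fails the run):
1. the cover is lifted clear above the plates (height (world z) of cover_center above 0.156 m), for 0.1 s.
2. the cover stands upright in the tray, let go and still (x of cover_center in the frame of tray_in between -0.07 and 0.07 m and y of cover_center in the frame of tray_in between -0.055 and 0.055 m and z of cover_center in the frame of tray_in below 0.064 m and angle between cover_center's own z axis and vertical below 0.1 rad and contact force between the fingers and cover below 0.1 N and linear speed of cover below 0.03 m/s), for 0.2 s.
At the end, for the whole second after the job is handed in: The cover stands upright (within 6 degrees) and still on the tray's floor; the fingers grip the bolt head (grasp point within 22 mm of its centre, more than 3 N) and hold it with the spanner level within 0.12 rad (7 degrees), nothing touching the spanner (x of cover_center in the frame of tray_in between -0.07 and 0.07 m and y of cover_center in the frame of tray_in between -0.055 and 0.055 m and z of cover_center in the frame of tray_in below 0.064 m and angle between cover_center's own z axis and vertical below 0.1 rad and linear speed of cover below 0.03 m/s and value of joint bolt between -0.12 and 0.12 rad and distance between the grasp point and bolt_head_center below 0.022 m and (contact force between the fingers and bolt_c0 above 3 N or contact force between the fingers and bolt_c1 above 3 N or contact force between the fingers and bolt_c2 above 3 N) and contact force between anything else and bolt_c3 below 0.5 N and contact force between anything else and bolt_c4 below 0.5 N and contact force between anything else and bolt_c5 below 0.5 N and contact force between anything else and bolt_c6 below 0.5 N and contact force between anything else and bolt_c7 below 0.5 N); the arm keeps its last pose, push and grip.
It fails at once if the robot touches the spanner (contact force between any of the fingers, the arm and bolt_c3 above 1 N or contact force between any of the fingers, the arm and bolt_c4 above 1 N or contact force between any of the fingers, the arm and bolt_c5 above 1 N or contact force between any of the fingers, the arm and bolt_c6 above 1 N or contact force between any of the fingers, the arm and bolt_c7 above 1 N).
It fails at once if the timer or the vial is disturbed (distance of any of timer, vial_a from where it was at the start of the episode above 0.02 m).
It also fails if it takes over 42 s, if anything falls off the work surface, if the arm or the gripper's body presses on something with over 40 N, if the wrist force passes 120 N, or if a joint passes its speed limit or range.

### The arm

A 7-joint arm with a two-finger parallel gripper is mounted at the origin on a cart in front of the work surface, level with it; the furniture and walls round the work are solid. World frame = base frame: x ahead of the robot, y to its left, z up, the work surface at z = 0. Lengths are in m, angles in rad, forces in N, time in s.
With the tool pointing down it reaches from about 0.35 to 0.9 m from the base axis. Payload 19.9 kg.
Tool frame: the origin (TCP) lies between the finger pads; the fingertips stand 19 mm ahead of it and the grasp point (between the pads) is the TCP; z points along the fingers, y is the direction in which the jaws open and shut (so a half turn about z gives the same grasp; the last joint's range is limited). The gripper opens to 94 mm and grips with 3 to 60 N. Pads are 16 mm wide; open, the fingers measure 119 mm over their backs; the gripper's body (75 mm by 177 mm) begins 78 mm behind the grasp point.
Start: joints at [-1.361, 0.417, -0.01, 1.614, 0.005, 1.111, -0.053], TCP at [0.155, 0.605, 0.224] pointing down, gripper open.
Joint ranges: [-2.81, 2.81], [-0.39, 2.02], [-1.27, 1.25], [0.06, 2.57], [-1.19, 4.33], [0.19, 2], [-2.82, 2.82]. Speed limits (rad/s): [1.89, 1.89, 2.39, 2.39, 3.01, 3.01, 3.01].

### API

Orientations are given as a 3x3 rotation matrix whose columns are the frame's x, y, z axes.
In Python, from rig import robot gives the robot as it stands. Calls block until the motion is done:
- robot.move_ptp(position, orientation): joint-space move of the TCP to a pose.
- robot.move_linear(position, velocity=0.15, frame=None, threshold=None): straight line of the TCP; frame=None keeps the orientation; velocity is the mean speed in m/s. With threshold (N) it stops when the force on the tool has changed by that much, and returns True; else False.
- robot.goto_joints(angles): joint-space move.
- robot.gripper_to(opening): finger opening in m; the grip force is fixed at half the most; returns when the fingers have stopped.
- robot.pause(seconds).
- robot.ik(position, orientation): joint angles nearest the present ones, or None.
- robot.get_state(): the state.
- robot.grab_frame(name): name is "scene" or "top"; returns the picture (480x640x3 uint8, red, green, blue); there is no depth.
- robot.camera_info(name): a dict with "fx", "fy", "cx", "cy" (pixels), "rvec" (rotation vector, rad) and "tvec" (3), from world to camera coordinates, as OpenCV has them. Camera axes: x right, y down, z forward; pixel columns grow to the right and rows downward; lengths in m; the calibration is good to about 2 mm. A picture is of the moment at which its call begins. camera_info takes no time and is no camera call.
A pose or a line that the arm cannot do raises robot.PlanningError and nothing moves.
- robot.sign_off(): hands the job in, once; it reports no verdict.
The state is a dict: "time": time; "qpos": joint angles; "joint_vel": joint speeds; "effort": joint torques, N m; "ee_pos": TCP position; "tool_rot": TCP orientation; "force": force on the tool from outside, world axes, zero at the start; "moment": the same for the moment, N m; "opening": finger opening in m.
Only numpy, scipy, OpenCV 4.12 (cv2) and the standard library are available. Lean on these libraries where they do the work, as an engineer would, in place of code of your own. Each camera call takes 0.05 s, during which the arm holds its last target.

## Working session

There is one attempt and no reset: what is moved stays moved. The work goes in short steps, each a Python script; the robot and the scene stay as the last script left them, time stands still between calls to the robot, and variables do not carry over. Pictures are saved under pics/ and viewed, and the job is handed in when it is done.

```bash
ls; mkdir -p pics; python3 - <<'E'
from rig import robot
import cv2
for n in ("scene","top"):
    f=robot.grab_frame(n); cv2.imwrite(f"pics/{n}0.png",f[:,:,::-1])
    print(n,robot.camera_info(n))
s=robot.get_state(); print(s)
E
```

```text
pics
scene {'fx': 447.29016105417384, 'fy': 447.29016105417384, 'cx': 311.0037128309273, 'cy': 242.22398881137426, 'rvec': array([ 2.16408752, -0.59161693,  0.29501983]), 'tvec': array([-0.35822336,  0.36027245,  0.51475042])}
top {'fx': 520.4982714917351, 'fy': 520.4982714917351, 'cx': 313.3997418462831, 'cy': 232.33646481871426, 'rvec': array([ 2.23274505, -2.17473421,  0.09470457]), 'tvec': array([0.22156423, 0.56142661, 0.93512157])}
{'time': 0.1, 'qpos': array([-1.36148808,  0.41789585, -0.01031519,  1.61408026,  0.00468363,
        1.11070474, -0.05301288]), 'joint_vel': array([-0.00091278, -0.00180407,  0.00073991, -0.0020833 , -0.00185148,
        0.00018216, -0.00100487]), 'effort': array([ 1.97434594e-03, -8.52580619e+01,  6.39638286e-01, -4.26690781e+01,
       -4.91205056e-02,  1.63776713e-02,  9.75121748e-05]), 'ee_pos': array([0.15503835, 0.60515058, 0.22391345]), 'tool_rot': array([[-9.68711860e-01,  2.48188016e-01, -2.01131240e-04],
       [ 2.48188089e-01,  9.68711299e-01, -1.04496881e-03],
       [-6.45106296e-05, -1.06219205e-03, -9.99999434e-01]]), 'force': array([-0.09782663,  0.0966903 , -0.77752876]), 'moment': array([ 0.04612199, -0.01468604,  0.02215812]), 'opening': 0.09408482726520417}
```

View pics/scene0.png

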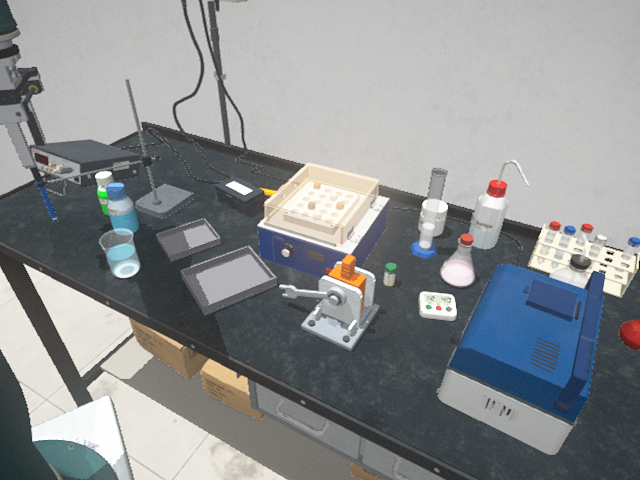

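View pics/top0.png

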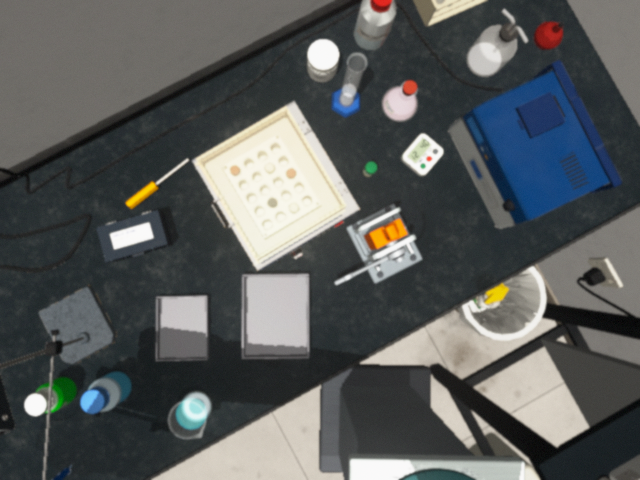

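The scene picture shows the bracket at about (340,310), with the orange cover at (350,270). The tray candidates are a large one at scene (229,279) / top (275,315) and a small look-alike at scene (188,240) / top (182,328). I choose the larger. Next I'll look at close crops.

```bash
python3 - <<'E'
import cv2
t=cv2.imread("pics/top0.png"); s=cv2.imread("pics/scene0.png")
def crop(im,x,y,w,h,k,n):
    c=cv2.resize(im[y:y+h,x:x+w],None,fx=k,fy=k,interpolation=cv2.INTER_CUBIC)
    for i in range(0,w,10):
        cv2.line(c,(i*k,0),(i*k,6 if i%50 else 14),(0,255,255),1)
        if i%20==0: cv2.putText(c,str(x+i),(i*k,22),0,.35,(0,255,255),1)
    for i in range(0,h,10):
        cv2.line(c,(0,i*k),(6,i*k),(0,255,255),1)
        if i%20==0: cv2.putText(c,str(y+i),(8,i*k+4),0,.35,(0,255,255),1)
    cv2.imwrite(n,c)
crop(t,325,195,110,95,7,"pics/c_top.png")
crop(s,270,250,120,100,6,"pics/c_sc.png")
crop(t,230,260,95,110,5,"pics/c_tray.png")
E
```

```text
(no output)
```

View pics/c_top.png

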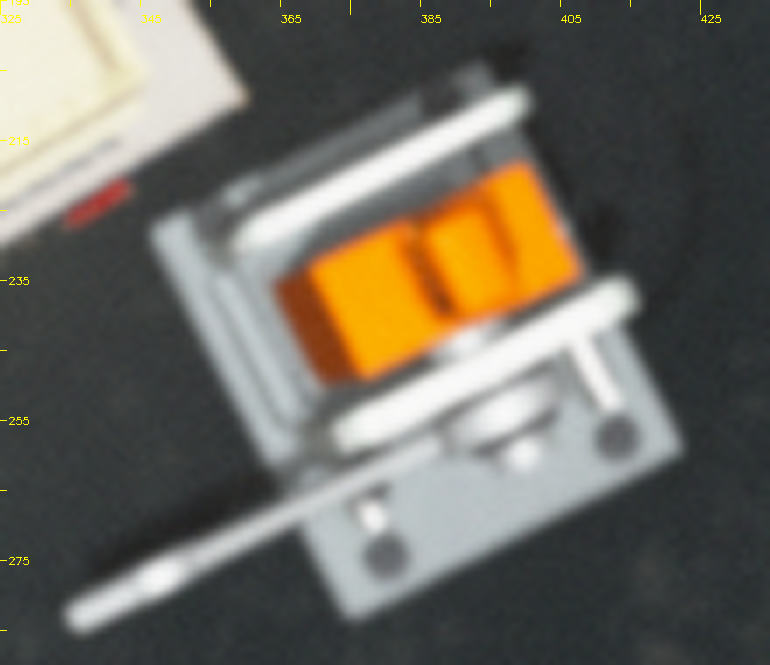

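View pics/c_sc.png

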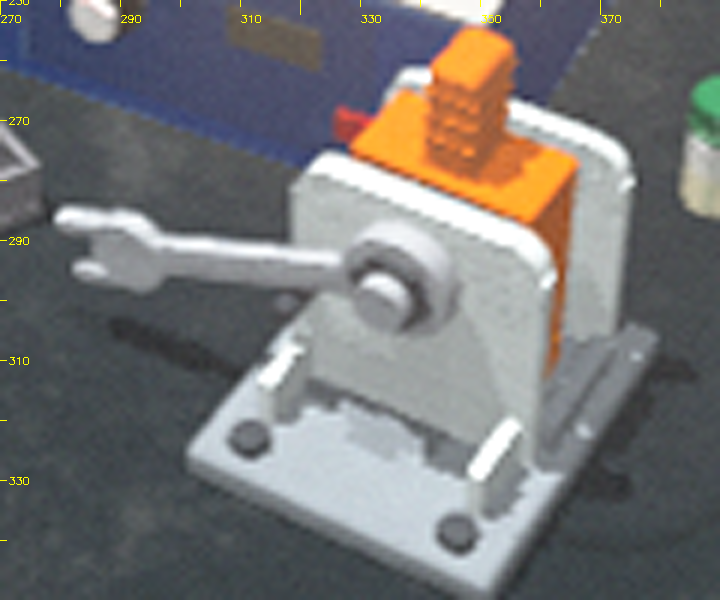

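View pics/c_tray.png

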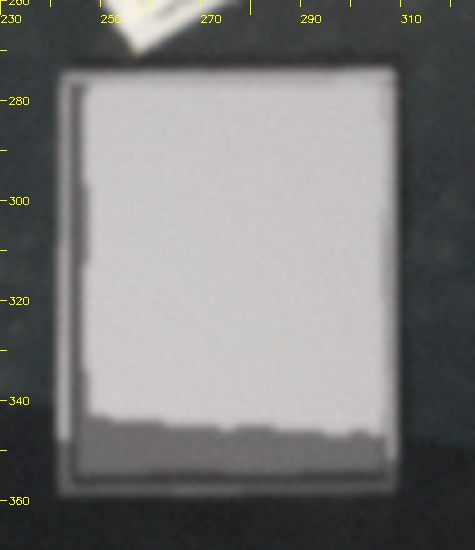

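In the crops, the front plate runs along top (375,257) to (413,237), the grip is at top (393,232), and the large tray's corners are at (242,274), (309,274), (309,358) and (242,358). The spanner points to the image left and droops. Now I'll fit the poses.

```bash
cat > h.py <<'E'
import numpy as np, cv2
from scipy.optimize import least_squares
from scipy.spatial.transform import Rotation as Rn
from rig import robot
CI={n:robot.camera_info(n) for n in("scene","top")}
def proj(n,P):
    c=CI[n];K=np.array([[c['fx'],0,c['cx']],[0,c['fy'],c['cy']],[0,0,1.]])
    return cv2.projectPoints(np.asarray(P,float).reshape(-1,1,3),c['rvec'],c['tvec'],K,None)[0].reshape(-1,2)
def ray(n,uv,z):
    c=CI[n];R=cv2.Rodrigues(c['rvec'])[0];o=-R.T@c['tvec']
    d=R.T@np.array([(uv[0]-c['cx'])/c['fx'],(uv[1]-c['cy'])/c['fy'],1]);return o+d*(z-o[2])/d[2]
def tf(p,L,z0=0.):
    L=np.asarray(L,float)/1000;c,s=np.cos(p[2]),np.sin(p[2])
    return np.c_[p[0]+c*L[:,0]-s*L[:,1],p[1]+s*L[:,0]+c*L[:,1],L[:,2]+z0]
def fit(obs,p0,z0=0.):
    # obs: {cam: [(local mm xyz, uv)]}
    f=lambda p:np.concatenate([(proj(n,tf(p,[o[0] for o in l],z0))-np.array([o[1] for o in l])).ravel() for n,l in obs.items()])
    r=least_squares(f,p0,loss='soft_l1');return r.x,f(r.x).reshape(-1,2)
E
python3 - <<'E'
from h import *
T=lambda x,y:(325+x/7,195+y/7); S=lambda x,y:(270+x/6,250+y/6)
print('rough',ray('top',(384,243),0.012), ray('top',(275,316),.022), ray('top',(360,208),.1),ray('top',(360,208),.2))
a=ray('top',T(350,618),.012);b=ray('top',T(683,450),.012); d=a-b
y0=np.arctan2(d[1],d[0])-np.pi/2
c=ray('top',(384,243),.012)
obs={'top':[((-58,50,12),T(352,617)),((-58,-50,12),T(683,450)),((58,50,12),T(155,232)),((58,-50,12),T(485,65))],
'scene':[((-58,50,12),S(190,453)),((-58,-50,12),S(490,588)),((58,-50,12),S(655,335))]}
for o in (obs,{'top':obs['top']},{'scene':obs['scene']}):
    p,r=fit(o,[c[0],c[1],y0]);print('bracket',p.round(4),np.abs(r).max().round(2),r.round(1).tolist())
p,r=fit(obs,[c[0],c[1],y0])
B=p
h=tf(p,[(17,0,75),(17,0,71.5)]);print('head',h)
oc={'top':[((-15,29,23),T(368,380)),((15,29,23),T(306,265)),((-15,-29,23),T(583,270)),((15,-29,23),T(522,160))],
'scene':[((-15,29,23),S(348,150)),((-15,-29,23),S(530,222)),((15,-29,23),S(577,158))]}
C,r=fit(oc,[h[1,0],h[1,1],p[2]],.0715);print('cover',C.round(4),r.round(1).tolist())
cs,sn=np.cos(-B[2]),np.sin(-B[2]);dx=C[:2]-B[:2];print('cover in bracket',cs*dx[0]-sn*dx[1],sn*dx[0]+cs*dx[1],C[2]-B[2])
g=tf(C,[(12,8,59),(12,-8,59),(-12,-8,59),(-12,8,59)],.0715)
print((proj('top',g)-[325,195])*7,(proj('scene',g)-[270,250])*6)
t=ray('top',(275.7,316),.022)
q=[(242,274),(309.4,273.6),(309.4,358.4),(242,358.4)]
w=[ray('top',u,.022) for u in q]; print('tray corners',np.round(w,4).tolist(),np.mean(w,0),np.linalg.norm(w[0]-w[1]),np.linalg.norm(w[1]-w[2]))
np.savez('pose.npz',B=B,C=C,tray=np.mean(w,0),e=(w[1]-w[2])/np.linalg.norm(w[1]-w[2]))
E
```

```text
rough [0.5394566  0.10650692 0.012     ] [0.40341026 0.30123887 0.022     ] [0.5929079  0.16193379 0.1       ] [0.58195844 0.17340351 0.2       ]
bracket [0.5391 0.1042 0.5018] 2.28 [[0.5, 1.0], [1.4, -0.4], [-0.7, -0.6], [0.3, -1.5], [-2.3, -0.4], [-0.7, 0.6], [0.3, -0.9]]
bracket [0.5383 0.1049 0.4954] 1.32 [[-0.1, 1.3], [0.9, 0.3], [-1.0, -0.4], [0.2, -1.0]]
bracket [0.5399 0.1034 0.5073] 1.57 [[-1.6, -0.1], [0.2, 0.7], [0.8, -0.9]]
head [[0.55396962 0.11238528 0.075     ]
 [0.55396962 0.11238528 0.0715    ]]
cover [0.5524 0.1118 0.4956] [[0.2, -0.2], [0.8, 0.2], [0.1, -0.1], [0.6, -0.4], [-0.7, -0.7], [-0.3, -0.5], [-0.2, -0.3]]
cover in bracket 0.015385797226248074 0.0002685791813707211 -0.0061515951699459
[[419.98762274 227.98436203]
 [481.64720878 196.58059501]
 [529.72480666 289.78446798]
 [468.04063973 321.31585629]] [[460.29310611  19.61429414]
 [511.93032776  38.51236134]
 [472.18235785  86.90183367]
 [419.74388479  67.15109347]]
tray corners [[0.4767, 0.3625, 0.022], [0.4804, 0.2418, 0.022], [0.3299, 0.2379, 0.022], [0.3275, 0.3575, 0.022]] [0.40362057 0.29989082 0.022     ] 0.12075245260970972 0.15054948948038815
```

```bash
python3 - <<'E'
from h import *
z=np.load('pose.npz');B=z['B']
P=[(-10,40,96),(-10,-40,96),(43,40,91),(43,-40,91)]
print(((proj('top',tf(B,P))-[325,195])*7).round())
print('scene',((proj('scene',tf(B,P))-[270,250])*6).round())
s=cv2.imread("pics/scene0.png")
cv2.imwrite('pics/shk.png',cv2.resize(s[160:290,250:400],None,fx=5,fy=5,interpolation=cv2.INTER_CUBIC))
cv2.imwrite('pics/hd.png',cv2.resize(cv2.imread("pics/top0.png")[100:290,190:430],None,fx=3,fy=3,interpolation=cv2.INTER_CUBIC))
E
```

```text
[[351. 439.]
 [647. 285.]
 [246. 242.]
 [539.  91.]]
scene [[293. 150.]
 [550. 252.]
 [381.  60.]
 [630. 153.]]
```

View pics/shk.png

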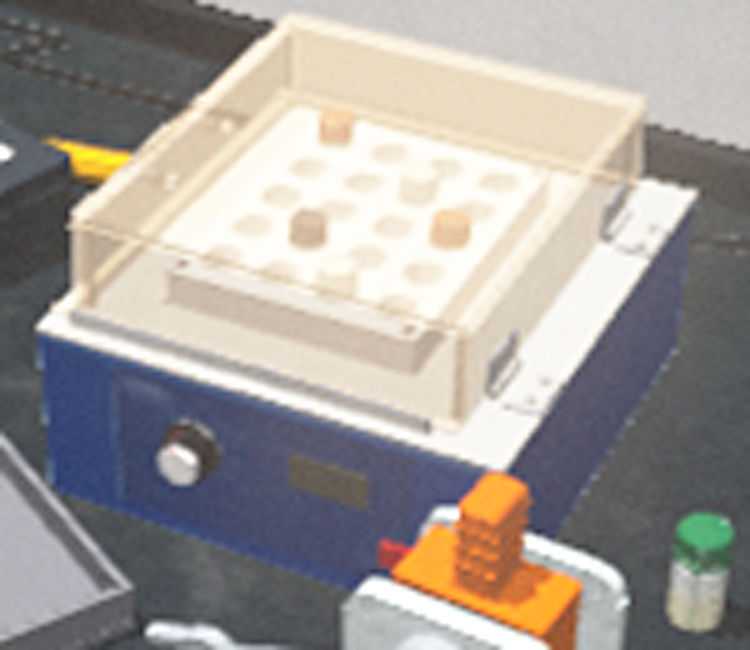

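View pics/hd.png

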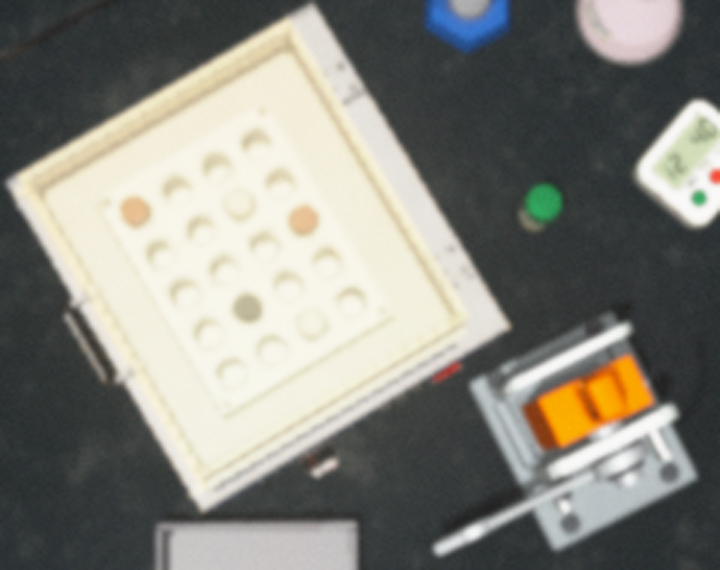

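```bash
python3 - <<'E'
from h import *
def tri(a,b):
    f=lambda p:np.r_[proj('top',[p])[0]-a,proj('scene',[p])[0]-b]
    r=least_squares(f,[.55,.15,.1]);return r.x.round(4),np.abs(r.fun).max().round(1)
sh=[tri((360,208.3),(352,254)),tri((345,206.7),(343,226))];print(sh)
print('vial cap',tri((371,168),(390.5,265)))
T=lambda x,y:(325+x/7,195+y/7); S=lambda x,y:(270+x/6,250+y/6)
obs={'top':[((-58,50,12),T(352,617)),((-58,-50,12),T(683,450)),((58,50,12),T(155,232)),((58,-50,12),T(485,65)),
((-10,0,96),T(484,368)),((43,0,91),T(378,170))],
'scene':[((-58,50,12),S(190,453)),((-58,-50,12),S(490,588)),((58,-50,12),S(655,335)),((-10,0,96),S(430,200))]}
z=dict(np.load('pose.npz'))
p,r=fit(obs,z['B']);print(p.round(4),r.round(1).tolist());C=z['C']
z['B']=p;np.savez('pose.npz',**z)
for q in (p,C):print(tf(q,[(17,0,75)] if q is p else [(0,0,0)]))
c,s=np.cos(p[2]),np.sin(p[2])
for n,_ in sh:
    d=n[:2]-p[:2];print('in bracket',c*d[0]+s*d[1],-s*d[0]+c*d[1])
# tool orientation: z down, y along bracket +-y
for sg in (1,-1):
  for pos,h_ in ((C[:2],.12),(C[:2],.235),(z['tray'][:2],.115)):
    Y=sg*np.array([-np.sin(C[2]),np.cos(C[2]),0]);Zt=np.array([0,0,-1.]);X=np.cross(Y,Zt)
    print(sg,np.round(robot.ik(np.r_[pos,h_],np.c_[X,Y,Zt]),2))
  Y=sg*np.array([-s*np.cos(.36),c*np.cos(.36),-np.sin(.36)]);  U=np.array([-s*np.sin(.36),c*np.sin(.36),np.cos(.36)])
  R=np.c_[np.cross(Y,-U),Y,-U]
  q=robot.ik(tf(p,[(17,0,75)])[0],R);print('tilt',sg,None if q is None else q.round(2))
E
```

```text
[(array([0.595 , 0.1598, 0.0891]), np.float64(1.1)), (array([0.5921, 0.189 , 0.1345]), np.float64(1.3))]
vial cap (array([0.6718, 0.1369, 0.0465]), np.float64(0.8))
[0.5389 0.1048 0.5048] [[0.3, 1.1], [1.2, -0.4], [-1.0, -0.4], [-0.1, -1.4], [1.9, -0.8], [1.7, -0.4], [-2.5, -0.5], [-0.8, 0.3], [-0.0, -1.1], [-2.2, -0.1]]
[[0.55378066 0.11299607 0.075     ]]
[[0.55242524 0.11184431 0.        ]]
in bracket 0.07571419782018586 0.021030586732182912
in bracket 0.0872982248040603 0.04799093388938527
1 [-0.44  0.44  0.23  1.87 -0.13  0.85  1.93]
1 [-0.52  0.31  0.33  1.77 -0.11  1.09  1.91]
1 [-0.73  0.34  0.03  2.01 -0.01  0.79  1.38]
tilt 1 [-0.63  0.51  0.22  1.95  0.4   0.71  1.33]
-1 [-0.75  0.51  0.64  1.88 -0.38  0.88 -1.  ]
-1 [-0.8   0.35  0.68  1.78 -0.25  1.1  -1.11]
-1 [-1.14  0.38  0.53  2.03 -0.27  0.8  -1.53]
tilt -1 [-0.95  0.59  0.63  1.96  0.04  0.65 -1.5 ]
```

```bash
cat >> h.py <<'E'
def ori(yaw,a=0.):
    # jaws along bracket y, tool turned by a about bracket +x
    R=Rn.from_euler('z',yaw)*Rn.from_euler('x',a)
    m=R.as_matrix();Y=m[:,1];Zt=-m[:,2];return np.c_[np.cross(Y,Zt),Y,Zt]
def save(n):
    for c in("scene","top"): cv2.imwrite(f"pics/{c}_{n}.png",robot.grab_frame(c)[:,:,::-1])
E
python3 - <<'E'
from h import *
z=np.load('pose.npz');C=z['C'];R=ori(C[2])
robot.move_linear([.155,.605,.30],velocity=.3)
robot.move_ptp([C[0],C[1],.26],R)
robot.move_linear([C[0],C[1],.175],velocity=.25)
print(robot.get_state()['time'])
save(1)
a=cv2.imread('pics/scene_1.png')[180:360,250:430];b=cv2.imread('pics/top_1.png')[170:310,310:450]
cv2.imwrite('pics/m1.png',np.hstack([cv2.resize(a,(400,400),interpolation=2),cv2.resize(b,(400,400),interpolation=2)]))
E
```

```text
3.2583
```

View pics/m1.png

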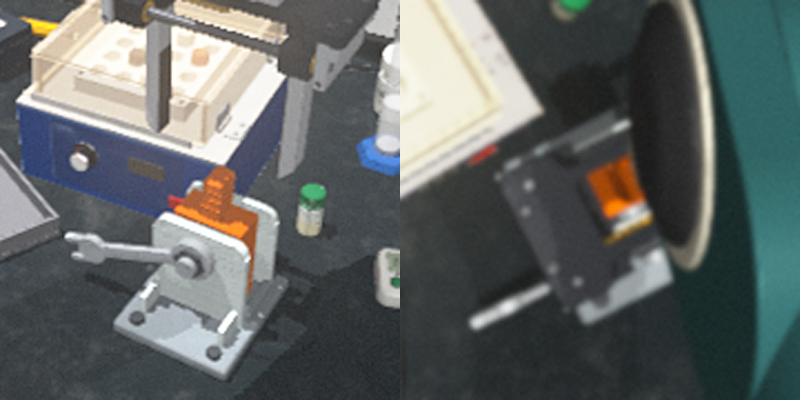

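The open fingers, with tips at mosaic (157,130) and (290,175), straddle the grip at (222,175) symmetrically. I'll descend and grip.

```bash
python3 - <<'E'
from h import *
z=np.load('pose.npz');C=z['C']
f0=robot.get_state()['force']
print(robot.move_linear([C[0],C[1],.117],velocity=.12,threshold=8))
robot.gripper_to(0.005)
s=robot.get_state();print(s['time'],s['opening'],s['force']-f0,s['ee_pos'])
f1=s['force']
print(robot.move_linear([C[0],C[1],.137],velocity=.08,threshold=15))
s=robot.get_state();print(s['time'],s['force']-f1,s['opening'])
save(2)
cv2.imwrite('pics/m2.png',cv2.resize(cv2.imread('pics/scene_2.png')[200:360,250:450],None,fx=4,fy=4,interpolation=2))
E
```

```text
False
5.1667 0.015767187255664564 [-0.51765878  0.6740579   0.98422181] [0.55241914 0.11180262 0.11696227]
False
5.5667 [ 0.83060447 -0.71038638 -1.07583872] 0.015621847327569063
```

View pics/m2.png

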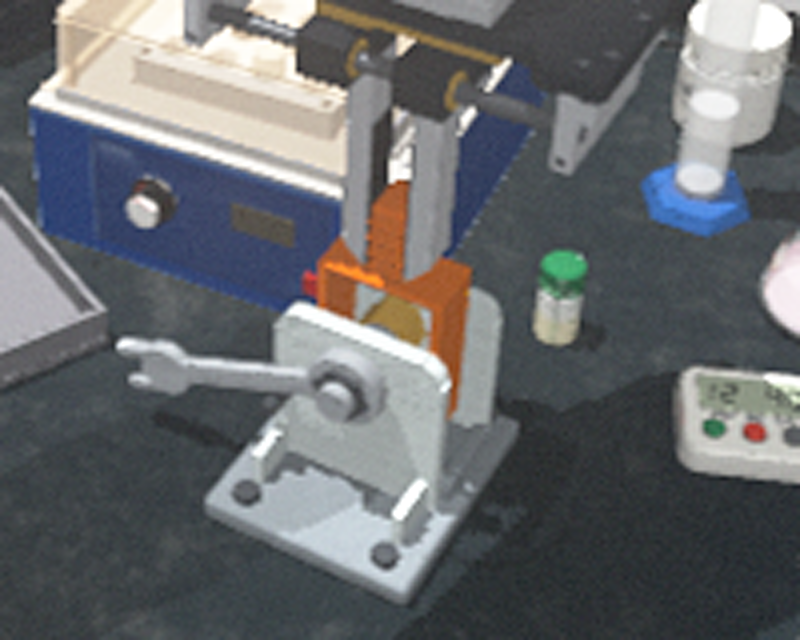

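The cover is rising level in the grip, and the brass head is visible through the arch at mosaic (400,325). I'll lift it on and place it.

```bash
python3 - <<'E'
from h import *
z=np.load('pose.npz');C=z['C'];t=z['tray']
robot.move_linear([C[0],C[1],.255],velocity=.15)
robot.pause(.15)
s=robot.get_state();print(s['time'],s['opening'],s['ee_pos'])
robot.move_linear([t[0]-.008,t[1],.255],velocity=.18)
robot.move_linear([t[0]-.008,t[1],.122],velocity=.15)
s=robot.get_state();print(s['time'],s['opening'],s['ee_pos'])
save(3)
cv2.imwrite('pics/m3.png',cv2.resize(cv2.imread('pics/scene_3.png')[180:340,150:350],None,fx=4,fy=4,interpolation=2))
E
```

```text
6.75 0.015559979615876091 [0.55205525 0.11178939 0.25408857]
9.2917 0.01579619348542026 [0.39601796 0.30012404 0.12268375]
```

View pics/m3.png

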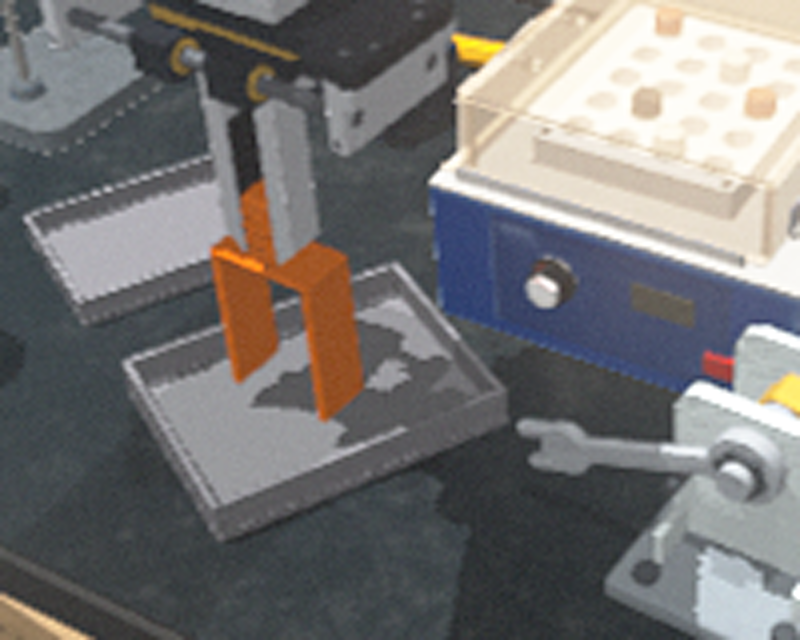

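The cover hangs upright over the tray, with its feet at mosaic (240,378) and (325,415), both inside the walls. I'll lower until it touches and let go.

```bash
python3 - <<'E'
from h import *
z=np.load('pose.npz');t=z['tray']
print(robot.move_linear([t[0]-.008,t[1],.106],velocity=.03,threshold=5))
s=robot.get_state();print(s['time'],s['force'],s['ee_pos'])
robot.gripper_to(.06)
robot.pause(.25)
robot.move_linear([t[0]-.008,t[1],.22],velocity=.2)
s=robot.get_state();print(s['time'])
save(4)
cv2.imwrite('pics/m4.png',cv2.resize(cv2.imread('pics/scene_4.png')[180:340,150:350],None,fx=4,fy=4,interpolation=2))
E
```

```text
True
9.8583 [1.07592387 0.89218607 3.05724638] [0.3956519  0.30000682 0.10832492]
11.65
```

View pics/m4.png

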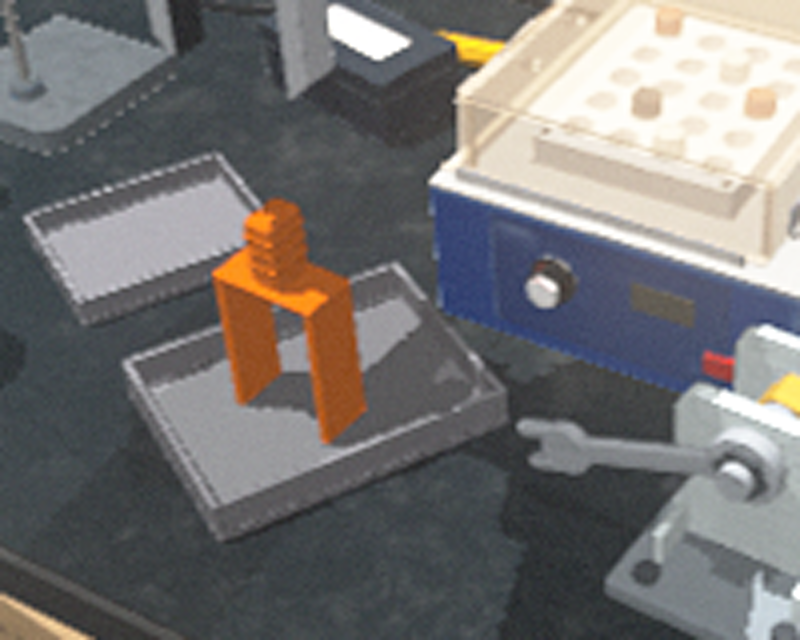

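View pics/top_4.png

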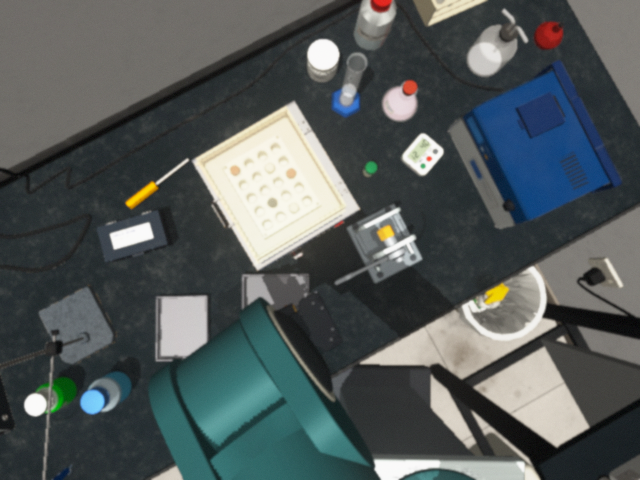

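The cover stands upright in the tray with its feet at mosaic (240,400) and (325,440), and the head is exposed at top (387,232). I'll crop in on it.

```bash
python3 - <<'E'
from h import *
z=np.load('pose.npz');B=z['B']
a=cv2.resize(cv2.imread('pics/top_4.png')[200:280,340:430],None,fx=8,fy=7,interpolation=2)
def ov(im,P,o,k,col):
    for q in (P-o)*k: cv2.circle(im,tuple(int(v) for v in q),3,col,-1)
# head outline: vertices at joint -.36
r=12/np.cos(np.pi/6);V=[]
for x in(8,26):
    for k in range(6):
        g=np.pi/2+k*np.pi/3-.36
        V.append((x,r*np.cos(g),75+r*np.sin(g)))
ov(a,proj('top',tf(B,V)),[340,200],[8,7],(0,0,255))
cv2.imwrite('pics/m5.png',a)
s=cv2.resize(cv2.imread('pics/scene_4.png')[250:350,270:390],None,fx=6,fy=6,interpolation=2)
al=-.36
ov(s,proj('scene',tf(B,V)),[270,250],[6,6],(0,0,255))
for al,c in((-.36,(0,255,0)),(0,(255,0,0))):
    ov(s,proj('scene',tf(B,[(-22,118*np.cos(al),75+118*np.sin(al)),(-22,0,75)])),[270,250],[6,6],c)
cv2.imwrite('pics/m6.png',s)
E
```

```text
(no output)
```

View pics/m5.png

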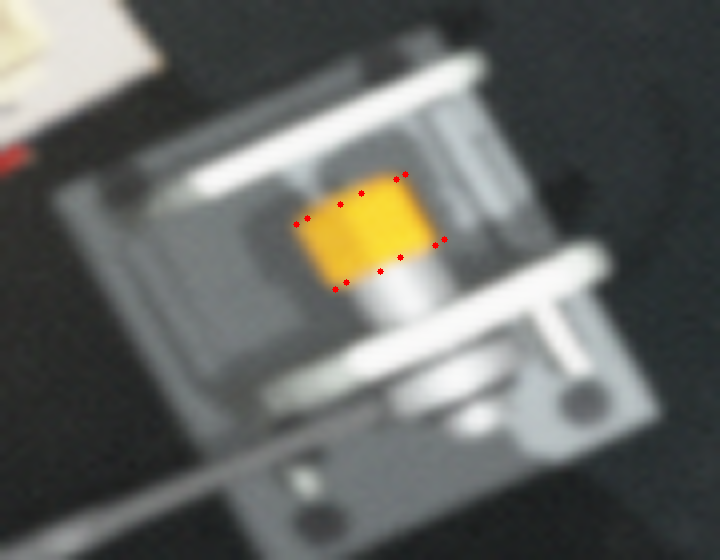

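View pics/m6.png

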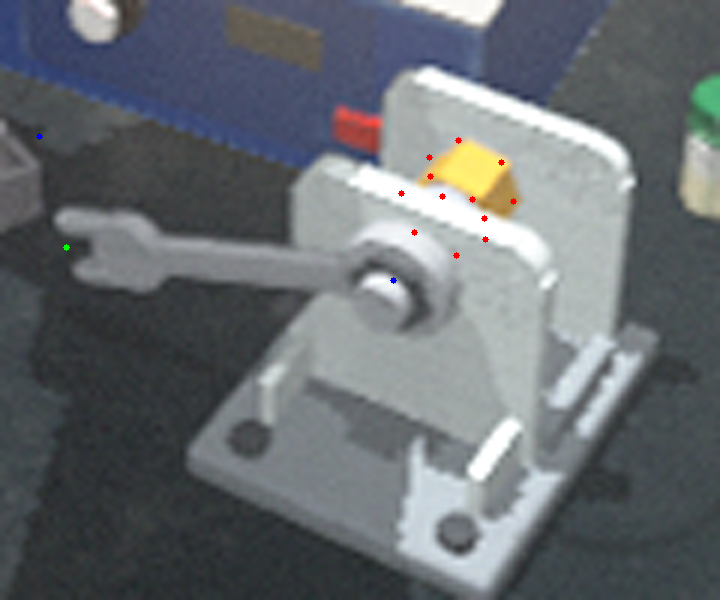

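The projected outline agrees with the head to about 1 px in both views, and the drooping tip matches about -0.36 rad. Next I'll approach tilted along the flats.

```bash
python3 - <<'E'
from h import *
z=np.load('pose.npz');B=z['B'];H=tf(B,[(17,0,75)])[0]; H[:2]+= [-.0005,-.0003]
R=ori(B[2],-.36);U=-R[:,2]
s=robot.get_state();p=s['ee_pos']
robot.move_linear([p[0],p[1],.28],velocity=.25)
robot.move_ptp(H+U*.14,R)
robot.move_linear(H+U*.06,velocity=.15)
s=robot.get_state();print(s['time'],s['ee_pos'],s['opening'])
save(7)
cv2.imwrite('pics/m7.png',cv2.resize(cv2.imread('pics/scene_7.png')[200:360,250:450],None,fx=4,fy=4,interpolation=2))
E
```

```text
13.675 [0.543259   0.13189677 0.13195966] 0.059651072766324954
```

View pics/m7.png

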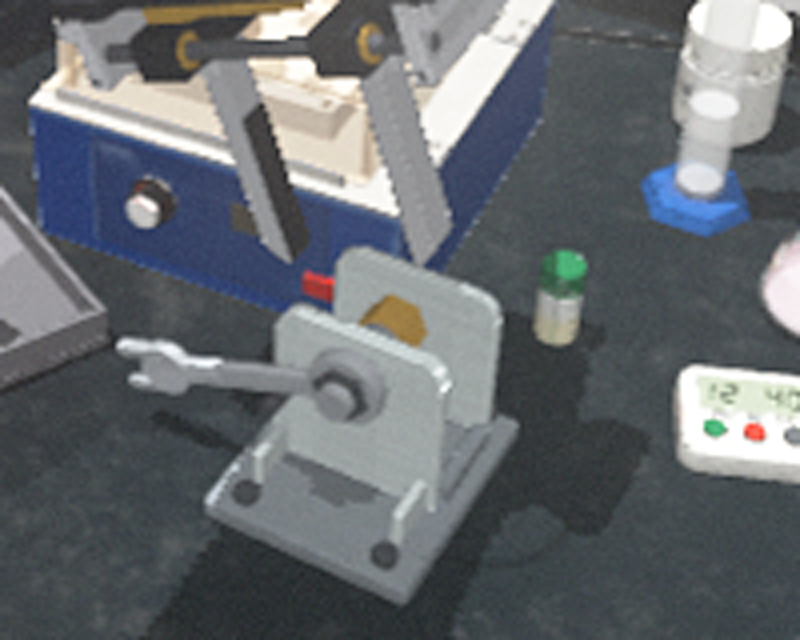

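The tilted fingers, with tips at mosaic (295,255) and (425,260), line up to straddle the head at (395,315). I'll go down with force monitoring.

```bash
python3 - <<'E'
from h import *
z=np.load('pose.npz');B=z['B'];H=tf(B,[(17,0,75)])[0]; H[:2]+= [-.0005,-.0003]
print(robot.move_linear(H,velocity=.08,threshold=6))
s=robot.get_state();print(s['time'],s['ee_pos']-H,s['force'])
save(8)
cv2.imwrite('pics/m8.png',cv2.resize(cv2.imread('pics/scene_8.png')[200:360,250:450],None,fx=4,fy=4,interpolation=2))
E
```

```text
False
14.675 [0.00016707 0.00022314 0.0002967 ] [-0.33222602 -0.25458048  0.06198054]
```

View pics/m8.png

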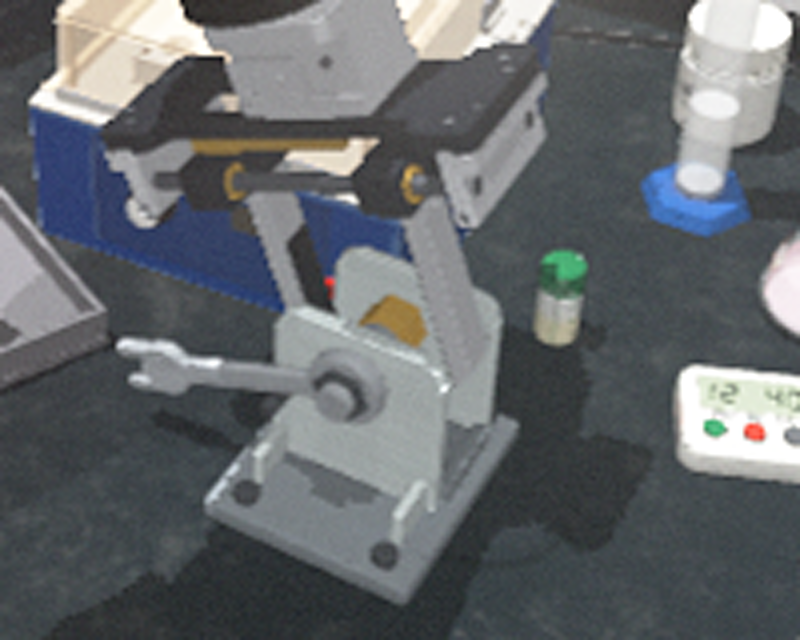

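The fingers are down in the gap on both sides of the head with no contact force. I'll close, then turn.

```bash
python3 - <<'E'
from h import *
z=np.load('pose.npz');B=z['B'];H=tf(B,[(17,0,75)])[0]; H[:2]+= [-.0005,-.0003]
robot.gripper_to(.012)
s=robot.get_state();print(s['time'],s['opening'],s['force'],s['moment'],s['ee_pos']-H)
if .021<s['opening']<.028:
    for a in(-.24,-.12,0.):
        robot.move_linear(H,velocity=.05,frame=ori(B[2],a)) if False else robot.move_ptp(H,ori(B[2],a))
        s=robot.get_state();print(a,s['time'],s['opening'],s['force'].round(2),s['moment'].round(3))
save(9)
cv2.imwrite('pics/m9.png',cv2.resize(cv2.imread('pics/scene_9.png')[200:360,250:450],None,fx=4,fy=4,interpolation=2))
E
```

```text
15.425 0.02387764393153182 [-1.86328902  3.4356313  -0.2011705 ] [ 0.99813328  0.58238255 -0.11990031] [-0.00018543  0.00034206 -0.00011406]
-0.24 15.7583 0.0237519955131995 [-1.72  4.79 -2.89] [ 1.469  0.564 -0.029]
-0.12 16.0917 0.024096527856253023 [-1.76  5.24 -1.58] [ 1.42   0.495 -0.065]
0.0 16.4083 0.02357388368978234 [-1.92  6.82 -1.86] [ 1.304  0.346 -0.115]
```

View pics/m9.png

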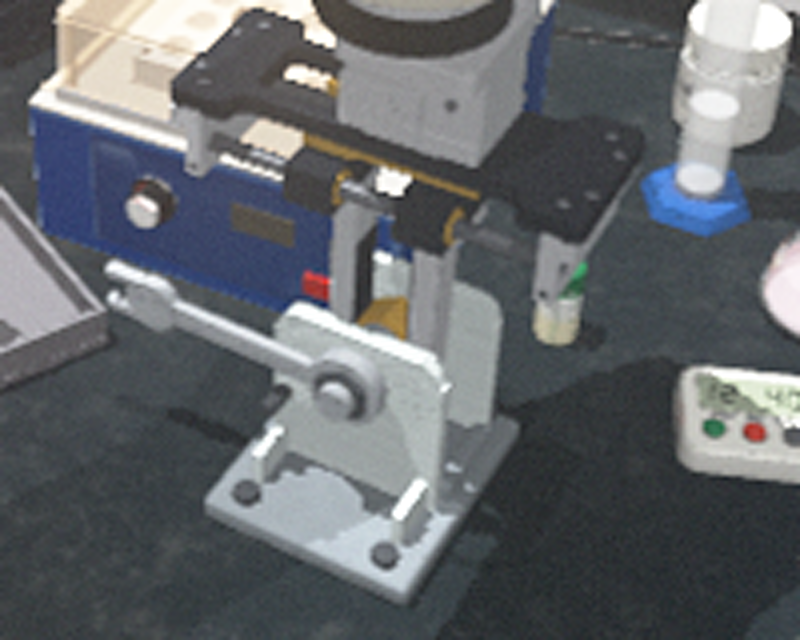

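The spanner has come up, with its jaw at mosaic (138,285) against about (155,365) before. Now I'll measure its angle.

```bash
python3 - <<'E'
from h import *
robot.pause(.5)
save(10); s=robot.get_state();print(s['time'],s['opening'],s['ee_pos'],s['moment'])
for n in('8','10'):
    cv2.imwrite(f'pics/z{n}.png',cv2.resize(cv2.imread(f'pics/scene_{n}.png')[250:310,270:370],None,fx=7,fy=7,interpolation=2))
B=np.load('pose.npz')['B']
for a in(-.42,-.36,-.3,-.12,-.06,0,.06,.12):
    q=proj('scene',tf(B,[(-22,30*np.cos(a),75+30*np.sin(a)),(-22,95*np.cos(a),75+95*np.sin(a))]));d=q[0]-q[1]
    print(a,np.degrees(np.arctan2(d[1],d[0])).round(2),((q-[270,250])*7).round().tolist())
E
```

```text
17.1083 0.023827769901602184 [0.55301018 0.11306235 0.07478618] [ 1.19503162  0.19125049 -0.13828603]
-0.42 2.48 [[358.0, 323.0], [155.0, 314.0]]
-0.36 5.69 [[356.0, 317.0], [147.0, 296.0]]
-0.3 8.73 [[354.0, 311.0], [140.0, 278.0]]
-0.12 17.08 [[350.0, 294.0], [127.0, 225.0]]
-0.06 19.65 [[350.0, 288.0], [124.0, 207.0]]
0 22.13 [[350.0, 282.0], [123.0, 190.0]]
0.06 24.54 [[350.0, 277.0], [123.0, 174.0]]
0.12 26.89 [[351.0, 272.0], [124.0, 157.0]]
```

View pics/z8.png

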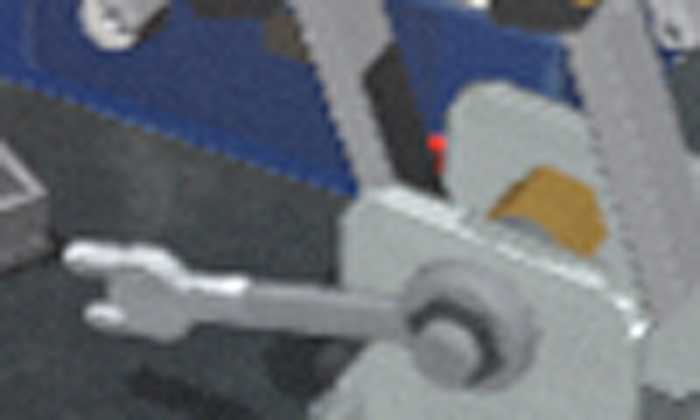

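View pics/z10.png

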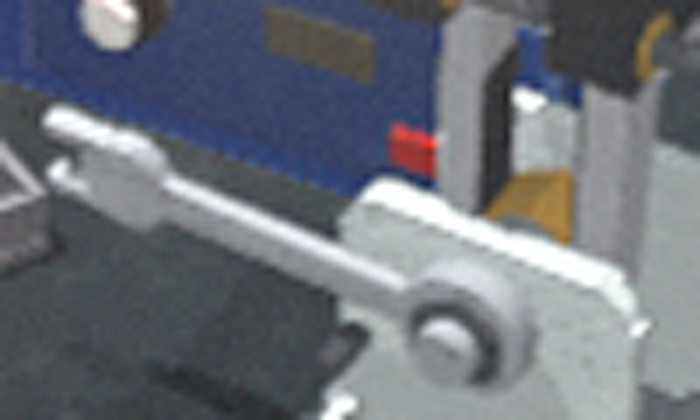

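By its edges, the shaft's slope in the picture is 22–23° (22.1° is predicted at joint 0, 5.7° at -0.36), so the bolt is at about +0.02 rad. A last check on steadiness and the bystanders.

```bash
python3 - <<'E'
from h import *
robot.pause(1.0)
save(11); s=robot.get_state();print(s['time'],s['opening'],s['ee_pos'],s['moment'],abs(s['joint_vel']).max())
a=cv2.imread('pics/scene_10.png');b=cv2.imread('pics/scene_11.png');o=cv2.imread('pics/scene0.png')
print(cv2.absdiff(a,b)[250:310,270:340].mean(), 'timer',cv2.absdiff(o,b)[285:325,410:465].mean())
cv2.imwrite('pics/m11.png',b)
E
```

```text
18.2083 0.023616899070794197 [0.55298738 0.11311448 0.07479548] [ 1.17030362  0.18226254 -0.17444665] 0.0007125539305351377
2.483015873015873 timer 25.474545454545453
```

View pics/m11.png

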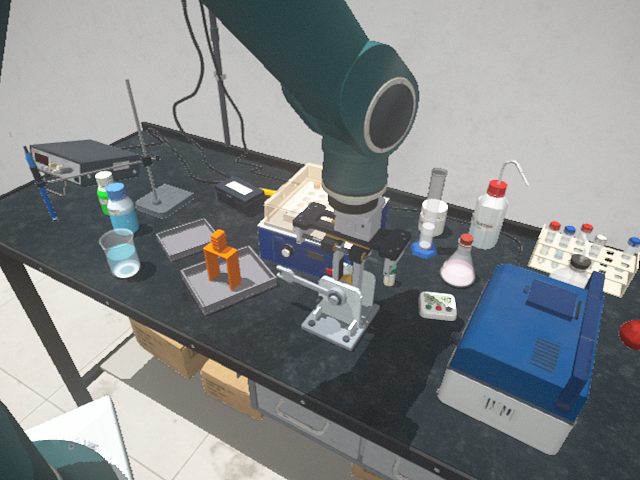

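The picture shows the cover upright in the larger tray at (222,260), the spanner level and steady with its jaw at (283,272), and the timer (437,305) and vial (390,272) still in place. The timer's pixel difference comes from the arm's shadow. I'll hand in.

```bash
python3 - <<'E'
from rig import robot
robot.sign_off()
E
```

```text
the job is handed in; nothing more can be done
```

I lifted the cover out of the gap and stood it upright in the larger tray. Then I gripped the brass head on its two flats, turned it until the spanner was level, and handed the job in at about 18 s of the 42 s while still holding it. The interface gave no verdict.

- **Bolt and grip:** the spanner's slope in the last pictures puts the bolt at about +0.02 rad, by eye good to about 0.03. The fingers stood at 23.6 mm on the 24 mm flats. The arm was still, about 1 mm from the computed head centre.
- **Cover:** it stands upright near the tray's centre. I checked this only in the pictures.
- **Timer and vial:** both look unmoved. The vial is now partly hidden by the gripper. The timer's patch of the picture changed in brightness (mean difference 25), which I put down to the arm's shadow.
- **Disagreement:** the bracket fit left up to 2.5 px between the two cameras, a few mm at most. The head outline still agreed to about 1 px in both views, and neither the descent onto the cover nor the one onto the head met any unexpected contact.

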